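# Set the drip valve: past the mark, to the stop, back to the mark

### The job

Set the handwheel of the drip-feed valve to its mark with the slack taken up the closing way. Take the wheel by its upright handle, wind it open (counter-clockwise seen from above) past the index post until you feel it come up firmly against its hidden open stop without forcing it, then wind it back clockwise until the wheel's nose points at the index post, with the slack still taken up clockwise, then let go and leave it there. Leave the other things on the ledge alone.

Things in the scene. Friction and masses are not known exactly. Their poses are not given: they have to be found in the camera images.
- valve: Brass drip-feed valve with two short pipe stubs (along its y, 105 mm each way) on a 100 mm square steel foot fixed to the ledge. Origin: underside centre, under the vertical wheel axis. z is up; x points from the axis to the index post. Aluminium handwheel on top: 122 mm ring of 12 mm bar with three spokes, ring top 80 mm above the ledge; only the handle stands higher than 90 mm.
- hub (a point): Point on the vertical wheel axis, 74 mm above the ledge. An unseen rubber-faced open stop inside begins to halt the wheel somewhere 0.55 to 1.75 rad counter-clockwise of the mark, different each time; there the handle force along the turning direction rises by about 3 N per mm of handle travel. Hold it there at 7 N or more (11 N is good) for a moment; over 17 N strains the valve.
- index (a point): Top of the thin fixed steel index post, 92 mm out from the wheel axis along the valve's x, 70 mm above the ledge: the mark that the nose must point at.
- wheel: The handwheel. Origin on the wheel axis, 62 mm above the ledge, z up, x towards the nose and handle. Turns about the vertical axis; counter-clockwise from above opens. It starts 0.3 to 1.95 rad clockwise (short) of the mark. Force to move the handle: under 1 N in the slack, about 3 N while it drags the stem. It stays where it is left.
- handle (a point): Middle of the wheel's upright black handle: an 18 mm thick, 42 mm tall round grip, 55 mm out from the wheel axis, spanning 83 to 125 mm above the ledge (this point is at 104 mm). It spins freely on its own axis, so the hand need not turn with the wheel.
- nose (a point): Tip of the small square nose on the wheel's rim, just outside the handle, 76 mm from the axis and 74 mm above the ledge, always in line with axis and handle.
- stem_tip (a point): End of the flat steel stem pointer, an 8 mm wide arm just under the wheel (57 to 61 mm above the ledge), 76 mm from the axis. The wheel turns freely 0.22 rad either way of it before dragging it along. Right under the nose at mid-slack; about 17 mm counter-clockwise of the nose when the slack is taken up the closing way.
- pin (a point): Top of a 5 mm tell-tale pin on the valve's bonnet, 25 mm from the axis opposite the index post, 44 mm above the ledge. It rises with the turning force at the open stop, by only about 0.06 mm per newton at the handle (0.43 mm at 7 N, 1 mm at 17 N): too little to go by, so go by the force felt.
- jar: Bystander: glass jar, 64 mm wide, 81 mm tall, steel lid with a press button. Origin: underside centre.
- rock: Bystander: grey rock ornament, 90 x 70 mm, about 75 mm tall. Origin: underside centre.
- brush: Bystander: steel pruning brush lying flat, 180 mm long, 26 mm tall, bristles to one side. Origin on the ledge near its middle.
Mind the look-alikes: they are no part of the job. What is shaped like the valve but blue is not meant.

How it is judged:
On the way:
1. the wheel is wound past the mark and held against the open stop with 7 N or more at the handle (y of nose in the frame of valve above 0.034 m and height (world z) of pin above 0.04443 m), for 0.15 s.
At the end, for the whole second after the job is handed in: The nose points at the index post within 6 mm sideways at its tip (about 4.5 degrees), the stem pointer lies at least 12 mm counter-clockwise of the nose (slack taken up the closing way), the wheel is let go and still, and jar, rock and brush are within 15 mm of where they were (y of nose in the frame of valve between -0.006 and 0.006 m and x of nose in the frame of valve above 0.05 m and y of stem_tip in the frame of wheel above 0.012 m and angular speed of wheel below 0.05 rad/s and distance of each of jar, rock, brush from where it was at the start of the episode below 0.015 m); the robot touches nothing.
It fails at once if the open stop is forced with more than 17 N at the handle (height (world z) of pin above 0.04504 m).
It fails at once if the jar is moved more than 15 mm (distance of jar from where it was at the start of the episode above 0.015 m).
It fails at once if the rock is moved more than 15 mm (distance of rock from where it was at the start of the episode above 0.015 m).
It fails at once if the brush is moved more than 15 mm (distance of brush from where it was at the start of the episode above 0.015 m).
It also fails if it takes over 64 s, if anything falls off the work surface, if the arm or the gripper's body presses on something with over 40 N, if the wrist force passes 120 N, or if a joint passes its speed limit or range.

### The arm

A 6-joint arm with a two-finger parallel gripper is mounted at the origin on the work surface. World frame = base frame: x ahead of the robot, y to its left, z up, the work surface at z = 0. Lengths are in m, angles in rad, forces in N, time in s.
With the tool pointing down it reaches from about 0.35 to 0.775 m from the base axis. Payload 7.3 kg.
Tool frame: the origin (TCP) lies at the very end of the fingers, on their centre line; the grasp point (between the pads) lies 19 mm behind it (robot.tcp_to_grasp is the distance from the TCP to the grasp point, in m); z points along the fingers, y is the direction in which the jaws open and shut (so a half turn about z gives the same grasp; the last joint's range is limited). The gripper opens to 92 mm and grips with 3 to 60 N. Pads are 19 mm wide; open, the fingers measure 130 mm over their backs; the gripper's body (75 mm by 190 mm) begins 47 mm behind the grasp point.
Start: joints at [-1.292, 0.342, 1.524, -0, 1.275, -0.146], TCP at [0.216, -0.478, 0.227] pointing down, gripper open.
Joint ranges: [-2.53, 2.53], [-0.77, 2.02], [0.04, 2.7], [-1, 4.14], [0.28, 2.66], [-3.11, 3.11]. Speed limits (rad/s): [2.57, 2.57, 3.14, 3.14, 3.14, 3.14].

### API

Orientations are given as [roll, pitch, yaw] about the fixed x, y, z axes, in that order (R = Rz(yaw) Ry(pitch) Rx(roll)).
In Python, from cell import robot gives the robot as it stands.
- The arm moves only by the tool arm_command, never from a script. Its argument "motion" is a list that holds one entry, the list of rows, each a list of 7 numbers: the turn, a rotation vector about the tool's x, y, z in units of 90 degrees (1.0 is 90 degrees), then the shift along the tool's x, y, z in units of 30 cm (1.0 is 30 cm), then the opening, from -1 (shut) to 1 (fully open). In form: [[[wx, wy, wz, tx, ty, tz, grip], ...]]. A call has 1 to 8 rows; each row is the pose to reach, as a shift and turn from the pose commanded when the call began, along the tool's axes at that moment; what a row does not reach only later rows make up. A row lasts 1/10 s, in which the tool goes at most 50 mm and 8.59 degrees, less where a joint would pass 70% of its speed; a pose out of reach is approached as far as the arm can. A call with a number of a shift or a turn outside -1 to 1 is refused whole. A call with a gripper value outside its range is refused whole. The fingers move at their own pace and stop on an object; "grip_force" is the grip in N (left out, the last holds). Time passes only in rows, so rows that repeat a pose let the fingers close. It gives the time, the measured TCP pose, the force and the opening at its end, in the units of the state.
- robot.observe(): the state, without advancing time (a new reading comes with each control period).
- robot.read_camera(name): name is "side" or "top" or "wrist"; returns a dict with "image" (400x640x3 uint8, red, green, blue), "z_map" (400x640 float32, m along the optical axis (not along the pixel's ray), 0 where there is no reading), "fov_y" (degrees; the focal length in pixels is half the picture's height over the tangent of half this angle, whatever the lens; pixels are square), "cx", "cy" (the principal point, pixels), "k1" (the pictures are not rectified: a ray, as slopes to the right and down, at radius r is drawn at 1 + k1 r^2 times it, then the intrinsics apply), "cam_to_world" (4x4, takes a point from camera to world coordinates). Camera axes: x right, y down, z forward; pixel columns grow to the right and rows downward; lengths in m; the calibration is good to about 2 mm. A picture is of the moment at which its call begins.
- robot.hand_in(): hands the job in, once; it reports no verdict.
The state is a dict: "time": time; "qpos": joint angles; "qvel": joint speeds; "joint_efforts": joint torques, N m; "tool_pos": TCP position; "tool_rot": TCP orientation; "contact_force": force on the tool from outside, world axes, zero at the start; "torque": the same for the moment, N m; "opening": finger opening in m.
Only numpy, scipy, OpenCV 4.12 (cv2) and the standard library are available. Lean on these libraries where they do the work, as an engineer would, in place of code of your own. Each camera call takes 0.05 s, during which the arm holds its last target.

## Working session

There is one attempt and no reset: what is moved stays moved. The work goes in short steps, Python scripts to look and compute and a tool call to move; the robot and the scene stay as the last step left them, time stands still between calls to the robot, and variables do not carry over. Pictures are saved under pics/ and viewed, and the job is handed in when it is done.

Besides the shell and the picture viewer there is one more tool, called after "Call:" by a JSON object that holds its "api" and its "payload", one argument or row to a line. arm_command: Moves the arm, as the interface text tells. Its arguments: {"type":"object","properties":{"motion":{"type":"array"},"grip_force":{"type":"number"}},"required":["motion"]}

```bash
mkdir -p pics; ls; python3 - <<'E'
from cell import robot
import cv2,numpy as np
s=robot.observe()
print({k:np.round(v,3).tolist() for k,v in s.items()})
for n in ("side","top","wrist"):
    c=robot.read_camera(n); cv2.imwrite(f"pics/{n}0.png",c["image"][:,:,::-1])
    np.savez(f"pics/{n}0.npz",**c)
    print(n,c["fov_y"],c["cx"],c["cy"],c["k1"],np.round(c["cam_to_world"],3).tolist())
E
```

```text
pics
{'time': 0.0, 'qpos': [-1.292, 0.343, 1.525, -0.0, 1.275, -0.146], 'qvel': [0.003, -0.001, -0.001, -0.001, 0.0, 0.0], 'joint_efforts': [0.001, -43.124, -24.422, 0.072, 0.056, -0.0], 'tool_pos': [0.216, -0.478, 0.226], 'tool_rot': [-3.14, -0.0, 0.425], 'contact_force': [0.02, -0.346, -0.054], 'torque': [-0.038, -0.016, 0.022], 'opening': 0.092}
side 49.23574846520768 315.0155357713179 201.77731542454796 -0.10876874864533749 [[-0.912, -0.283, 0.297, 0.206], [-0.411, 0.633, -0.657, 0.69], [-0.002, -0.721, -0.693, 0.811], [0.0, 0.0, 0.0, 1.0]]
top 55.085414191138334 321.5173769912678 208.20394581810055 -0.0897598748920313 [[-0.012, -0.986, 0.166, 0.368], [-0.999, 0.019, 0.038, -0.006], [-0.04, -0.165, -0.985, 0.929], [0.0, 0.0, 0.0, 1.0]]
wrist 59.32269590041352 322.85236011640717 199.84164643475222 0.01610051789914083 [[0.412, -0.884, -0.222, 0.277], [-0.911, -0.399, -0.1, -0.45], [-0.001, 0.244, -0.97, 0.384], [0.0, 0.0, 0.0, 1.0]]
```

View pics/side0.png

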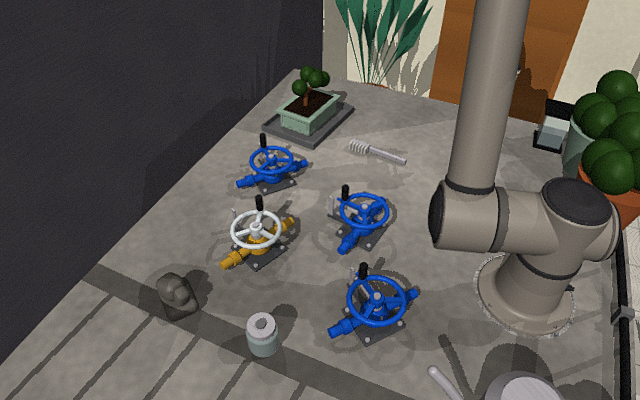

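View pics/top0.png

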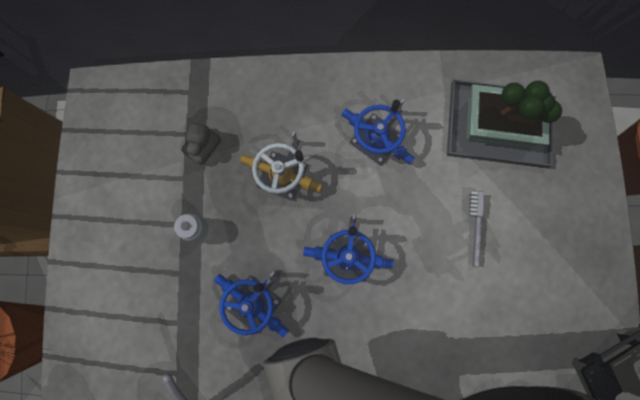

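The side view shows the brass valve with the white wheel around (256,230), handle at (259,203). In the top view its wheel is at about (277,168), handle at (298,155), index post near (294,135). Blue valves are decoys; the jar and rock lie on the left.

```bash
cat > h.py <<'E'
import numpy as np,cv2
def K(c):
    f=200/np.tan(np.radians(c["fov_y"])/2); return np.array([[f,0,c["cx"]],[0,f,c["cy"]],[0,0,1.]])
def rays(c,uv):
    d=np.array([float(c["k1"]),0,0,0,0])
    p=cv2.undistortPoints(np.asarray(uv,float).reshape(-1,1,2),K(c),d)[:,0]
    T=c["cam_to_world"]; return T[:3,3],np.c_[p,np.ones(len(p))]@T[:3,:3].T
def plane(c,uv,z):
    o,d=rays(c,uv); return o+d*((z-o[2])/d[:,2])[:,None]
def proj(c,P):
    T=np.linalg.inv(c["cam_to_world"]); P=np.atleast_2d(P)@T[:3,:3].T+T[:3,3]
    xy=P[:,:2]/P[:,2:]; r2=(xy**2).sum(1,keepdims=True); xy=xy*(1+float(c["k1"])*r2)
    k=K(c); return xy*k[0,0]+[k[0,2],k[1,2]]
def load(n): return dict(np.load(f"pics/{n}.npz"))
def crop(c,fn,u0,u1,v0,v1,s):
    cv2.imwrite(fn,cv2.resize(c["image"][v0:v1,u0:u1,::-1],None,fx=s,fy=s,interpolation=cv2.INTER_CUBIC))
E
python3 - <<'E'
from h import *
c=load("top0"); crop(c,"pics/t1.png",230,330,120,205,7)
c=load("side0"); crop(c,"pics/s1.png",210,305,185,275,6)
E
```

```text
(no output)
```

View pics/t1.png

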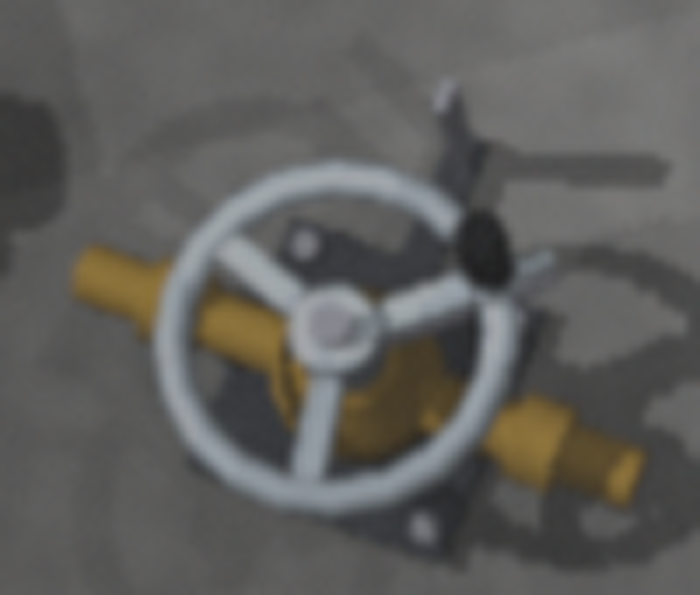

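View pics/s1.png

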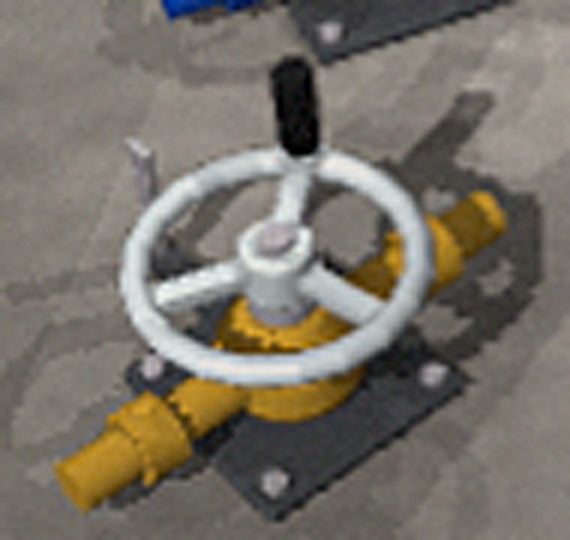

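```bash
cat > m.py <<'E'
from h import *
def white(c,box):
    u0,u1,v0,v1=box
    im=c["image"]; g=cv2.cvtColor(im,cv2.COLOR_RGB2HSV); m=((g[...,2]>125)&(g[...,1]<60)).astype(np.uint8)
    k=np.zeros_like(m);k[v0:v1,u0:u1]=m[v0:v1,u0:u1]; return k
def ring(c,box):
    m=white(c,box); ct,_=cv2.findContours(m,cv2.RETR_EXTERNAL,cv2.CHAIN_APPROX_NONE)
    ct=max(ct,key=cv2.contourArea)[:,0].astype(float)
    P=plane(c,ct,0.074)[:,:2]
    for _ in range(15):
        A=np.c_[2*P,np.ones(len(P))]; s=np.linalg.lstsq(A,(P**2).sum(1),rcond=None)[0]; r=np.sqrt(s[2]+s[0]**2+s[1]**2)
        e=np.hypot(*(P-s[:2]).T)-r; k=abs(e)<max(0.0025,1.5*np.median(abs(e))); P=P[k]
    return s[:2],r,len(P)
E
python3 - <<'E'
from m import *
t=load("top0");s=load("side0")
print("top",ring(t,(230,330,120,205)));print("side",ring(s,(210,305,185,275)))
print("post top",plane(t,[[230+447/7,120+87/7]],.07), "side",plane(s,[[210+135/6,185+146/6]],.07))
print("handle top: ",plane(t,[[230+480/7,120+235/7]],.125),"side",plane(s,[[210+293/6,185+66/6]],.125))
for n,c,b in(("t",t,(280,315,130,185)),("s",s,(250,270,190,215))):
    v=c["image"].max(2); u0,u1,v0,v1=b
    mm=(v<55).astype(np.uint8); k=np.zeros_like(mm);k[v0:v1,u0:u1]=mm[v0:v1,u0:u1]
    nn,_,st,ce=cv2.connectedComponentsWithStats(k); 
    for i in range(1,nn):
        if st[i,4]>20: print(n,st[i],ce[i],plane(c,[ce[i]],.104))
E
```

```text
top (array([0.60966133, 0.13278689]), np.float64(0.05544145344853592), 102)
side (array([0.63735106, 0.09130308]), np.float64(0.10219439913296283), 53)
post top [[0.69584494 0.09002434 0.07      ]] side [[0.69445923 0.09362153 0.07      ]]
handle top:  [[0.62565177 0.07339526 0.125     ]] side [[0.62576545 0.07559911 0.125     ]]
t [295 150   8  11  60] [298.7        155.33333333] [[0.62824584 0.07518398 0.104     ]]
t [293 166   5   8  29] [295.20689655 169.31034483] [[0.59597687 0.08303767 0.104     ]]
s [255 195   8  16  97] [258.95876289 202.44329897] [[0.62743089 0.07592262 0.104     ]]
```

```bash
python3 - <<'E'
from m import *
t=load("top0");s=load("side0")
for c,pts in ((t,[[155,340],[338,162],[522,340],[312,512],[205,228],[420,190],[440,480],[200,450]]),(s,[[120,270],[180,170],[280,147],[430,220],[432,290],[400,335],[330,375],[265,384],[190,360],[140,318]])):
    o=(np.array([230,120]),7) if c is t else (np.array([210,185]),6)
    uv=o[0]+np.array(pts)/o[1]
    P=plane(c,uv,.074)[:,:2]
    s_=np.linalg.lstsq(np.c_[2*P,np.ones(len(P))],(P**2).sum(1),rcond=None)[0]
    r=np.sqrt(s_[2]+s_[:2]@s_[:2]); print(s_[:2],r,np.round((np.hypot(*(P-s_[:2]).T)-r)*1e3,1))
print("nut",plane(t,[[230+330/7,120+322/7]],.088),plane(s,[[210+276/6,185+238/6]],.088))
c=load("wrist0"); print(proj(c,[.61,.125,.07]))
E
```

```text
[0.60789324 0.12588957] 0.05983404998787954 [ 1.4  1.1  1.5 -0.4 -0.1 -2.6  0.  -1.1]
[0.60818031 0.12555589] 0.0614474267337651 [ 0.1  3.4 -1.2 -1.9 -0.2  0.8  1.9  1.6 -2.3 -2.4]
nut [[0.6092442  0.12622861 0.088     ]] [[0.60714972 0.12835644 0.088     ]]
[[ -677.6092531  -1351.67548448]]
```

Call:
{"api": "arm_command", "payload": {
  "motion": [
    [[0,0,0,0.5,-0.28,0,1],[0,0,0,1.0,-0.555,0,1],[0,0,0,1.0,-0.555,0,1],[0,0,0,1.0,-0.555,0,1],[0,0,0,1.0,-0.555,0,1],[0,0,0,1.0,-0.555,0,1],[0,0,0,1.0,-0.555,0,1],[0,0,0,1.0,-0.555,0,1]]
  ]
}}

```text
time: 0.95
tool_pos: [0.4232, -0.199, 0.2266]
tool_rot: [-3.141, -0.001, 0.431]
contact_force: [-0.5, -0.9, 0.1]
opening: 0.0919
```

Call:
{"api": "arm_command", "payload": {
  "motion": [
    [[0,0,0,0.5,-0.28,0,1],[0,0,0,0.9,-0.5,0,1],[0,0,0,0.9,-0.5,0,1],[0,0,0,0.9,-0.5,0,1],[0,0,0,0.9,-0.5,0,1],[0,0,0,0.9,-0.5,0,1],[0,0,0,0.9,-0.5,0,1],[0,0,0,0.9,-0.5,0,1]]
  ]
}}

```text
time: 1.75
tool_pos: [0.6055, 0.0456, 0.2257]
tool_rot: [-3.141, 0.001, 0.427]
contact_force: [-0.2, -0.2, -0.2]
opening: 0.0921
```

```bash
python3 - <<'E'
from h import *
from cell import robot
s=robot.observe();print(s["time"],s["tool_pos"],s["tool_rot"],s["contact_force"],s["qpos"])
c=robot.read_camera("wrist");cv2.imwrite("pics/w1.png",c["image"][:,:,::-1]);np.savez("pics/w1.npz",**c)
E
```

```text
1.75 [0.60553261 0.04562838 0.22566949] [-3.14126910e+00  1.45483626e-03  4.27003167e-01] [-0.21911452 -0.19855689 -0.16926175] [-5.07357318e-02  4.96633649e-01  1.28302007e+00 -3.89925608e-04
  1.36337966e+00  1.09313824e+00]
```

View pics/w1.png

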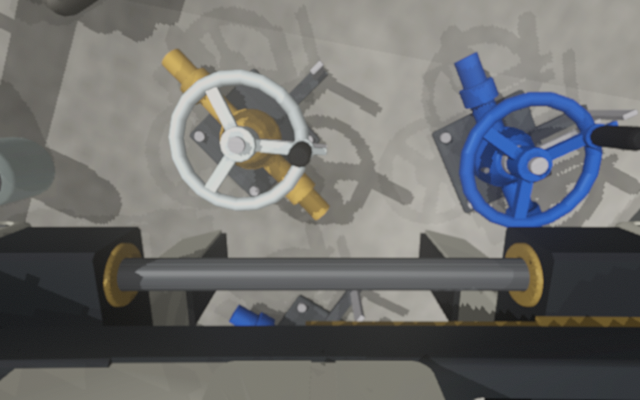

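The wrist view shows the brass valve's wheel centred near (239,140), the handle top at (299,154), the post tip at (320,67), and the nose at (322,147).

```bash
python3 - <<'E'
from m import *
c=load("w1"); crop(c,"pics/w1c.png",150,340,40,230,4)
print("ring",ring(c,(150,335,60,215)))
print("post",plane(c,[[320,66]],.07),"handle",plane(c,[[300,153]],.125),"nose",plane(c,[[323,146]],.074),"nut",plane(c,[[238,144]],.088))
E
```

```text
ring (array([0.6151279 , 0.13635455]), np.float64(0.07188194875252199), 181)
post [[0.69874525 0.09089174 0.07      ]] handle [[0.63246076 0.07659017 0.125     ]] nose [[0.63963747 0.06128053 0.074     ]] nut [[0.6130551  0.12695481 0.088     ]]
```

View pics/w1c.png

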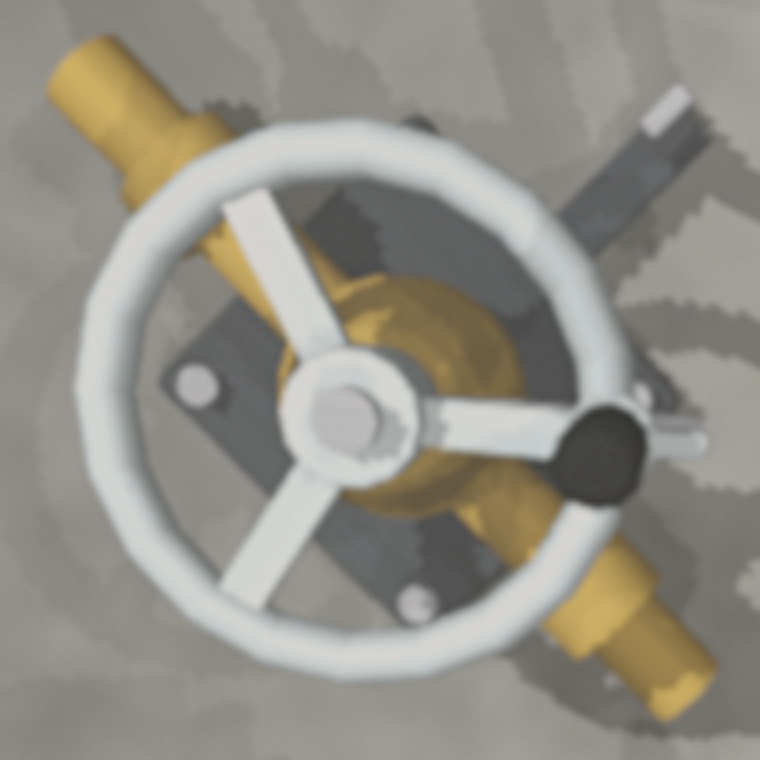

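```bash
python3 - <<'E'
from m import *
c=load("w1")
pts=np.array([[75,390],[120,230],[225,150],[350,120],[450,142],[550,215],[615,310],[590,540],[500,635],[430,668],[350,678],[260,658],[165,590],[100,490]])
P=plane(c,[150,40]+pts/4,.074)[:,:2]
s_=np.linalg.lstsq(np.c_[2*P,np.ones(len(P))],(P**2).sum(1),rcond=None)[0]
r=np.sqrt(s_[2]+s_[:2]@s_[:2]); print(s_[:2],r,np.round((np.hypot(*(P-s_[:2]).T)-r)*1e3,1))
print(plane(c,np.array([150,40])+np.array([[668,110]])/4,.07),plane(c,np.array([150,40])+np.array([[600,460]])/4,.125),"nose",plane(c,np.array([150,40])+np.array([[706,438]])/4,.074),plane(c,np.array([150,40])+np.array([[645,393]])/4,.06))
h=s_[:2]
for a in (-1.3,-1.2,-1.1,-1.):print(a,(proj(c,[h[0]+.055*np.cos(a),h[1]+.055*np.sin(a),.125])-[150,40])*4,(proj(c,[h[0]+.076*np.cos(a),h[1]+.076*np.sin(a),.074])-[150,40])*4,(proj(c,[h[0]+.076*np.cos(a+.22),h[1]+.076*np.sin(a+.22),.059])-[150,40])*4)
E
```

```text
[0.61162417 0.12961766] 0.05978783766100564 [ 0.2  0.2 -1.2 -0.1  0.4  0.2  1.4 -1.3 -1.1 -0.1  0.8  1.  -0.  -0.5]
[[0.69663123 0.09269669 0.07      ]] [[0.6311167  0.07600582 0.125     ]] nose [[0.6381347  0.05722863 0.074     ]] [[0.64036368 0.07332936 0.06      ]]
-1.3 [[586.59529477 482.24528612]] [[697.79988376 465.28272694]] [[700.91565278 383.73740029]]
-1.2 [[589.19937661 452.52021165]] [[701.49646953 430.74509601]] [[697.13664132 349.86308669]]
-1.1 [[588.81875099 422.30680039]] [[701.75294185 395.58020466]] [[689.98048154 316.1437458 ]]
-1.0 [[585.40911562 391.89932027]] [[698.50229544 360.12838154]] [[679.46145519 282.93305134]]
```

Call:
{"api": "arm_command", "payload": {
  "motion": [
    [[0,0,0,0.113,-0.06,0,1],[0,0,0,0.113,-0.06,0.1,1],[0,0,0,0.113,-0.06,0.2,1],[0,0,0,0.113,-0.06,0.3,1],[0,0,0,0.113,-0.06,0.38,1],[0,0,0,0.113,-0.06,0.44,1],[0,0,0,0.113,-0.06,0.44,1],[0,0,0,0.113,-0.06,0.44,1]]
  ],
  "grip_force": 20
}}

```text
time: 2.6
tool_pos: [0.6287, 0.0737, 0.0954]
tool_rot: [3.141, -0.0, 0.423]
contact_force: [0.2, -0.6, -0.6]
opening: 0.0915
```

```bash
python3 - <<'E'
from h import *
from cell import robot
s=robot.observe();print(s["time"],s["tool_pos"],s["tool_rot"],s["contact_force"])
for n in("wrist","top"):
    c=robot.read_camera(n);cv2.imwrite(f"pics/{n}2.png",c["image"][:,:,::-1]);np.savez(f"pics/{n}2.npz",**c)
E
```

```text
2.6 [0.62867749 0.07367006 0.09544264] [ 3.14120628e+00 -1.34996118e-05  4.23025540e-01] [ 0.19069489 -0.57072936 -0.56766032]
```

View pics/wrist2.png

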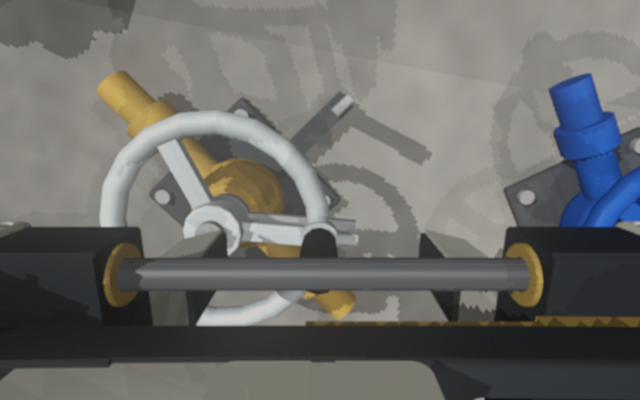

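The handle (320,245) sits midway between the finger pads (205 and 440). Closing on it.

Call:
{"api": "arm_command", "payload": {
  "motion": [
    [[0,0,0,0,0,0,-1],[0,0,0,0,0,0,-1],[0,0,0,0,0,0,-1],[0,0,0,0,0,0,-1],[0,0,0,0,0,0,-1],[0,0,0,0,0,0,-1],[0,0,0,0,0,0,-1],[0,0,0,0,0,0,-1]]
  ],
  "grip_force": 20
}}

```text
time: 3.5
tool_pos: [0.6288, 0.0753, 0.0946]
tool_rot: [3.142, 0.0, 0.425]
contact_force: [-0.4, -0.0, 0.6]
opening: 0.0325
```

```bash
python3 - <<'E'
from h import *
from cell import robot
s=robot.observe();print(s["time"],s["tool_pos"],s["tool_rot"],s["contact_force"],s["opening"])
for n in("wrist",):
    c=robot.read_camera(n);cv2.imwrite(f"pics/{n}3.png",c["image"][:,:,::-1]);np.savez(f"pics/{n}3.npz",**c)
E
```

```text
3.5 [0.62875732 0.0753231  0.09464321] [3.14154667e+00 7.91630115e-05 4.24846636e-01] [-0.44206267 -0.03788477  0.59636422] 0.032540403247796314
```

View pics/wrist3.png

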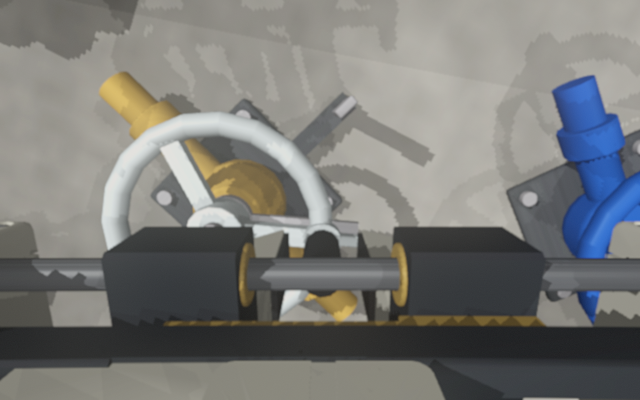

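Still closing; continuing.

Call:
{"api": "arm_command", "payload": {
  "motion": [
    [[0,0,0,0,0,0,-1],[0,0,0,0,0,0,-1],[0,0,0,0,0,0,-1],[0,0,0,0,0,0,-1],[0,0,0,0,0,0,-1]]
  ],
  "grip_force": 20
}}

```text
time: 4.05
tool_pos: [0.6286, 0.0755, 0.0946]
tool_rot: [-3.141, 0.0, 0.425]
contact_force: [-0.5, 1.5, 0.4]
opening: 0.0174
```

```bash
python3 - <<'E'
from h import *
from cell import robot
s=robot.observe();print(s["time"],s["tool_pos"],s["tool_rot"],s["contact_force"],s["opening"])
for n in("wrist",):
    c=robot.read_camera(n);cv2.imwrite(f"pics/{n}4.png",c["image"][:,:,::-1]);np.savez(f"pics/{n}4.npz",**c)
E
```

```text
4.05 [0.62864407 0.07546624 0.0946256 ] [-3.14136022e+00  1.93584995e-04  4.24848419e-01] [-0.54637105  1.5165675   0.38682665] 0.017354494980182125
```

View pics/wrist4.png

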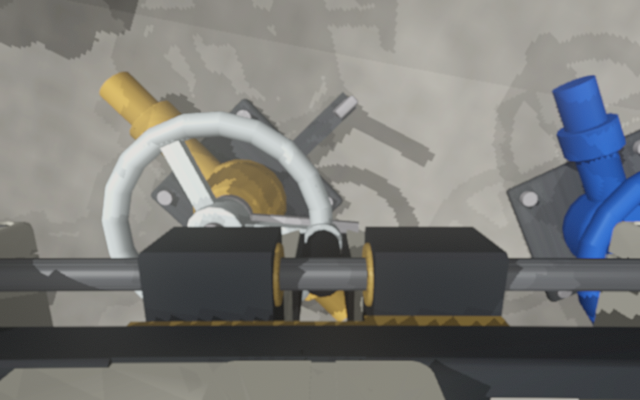

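```bash
cat > arc.py <<'E'
import numpy as np,sys
H=np.array([.6088,.1268]);R=.055;Y=.425
X=np.array([np.cos(Y),np.sin(Y)]);Yv=np.array([np.sin(Y),-np.cos(Y)])
p=lambda a:H+R*np.array([np.cos(a),np.sin(a)])
def rows(a0,A,base=None):
    b=p(a0) if base is None else np.array(base)
    for a in A:
        d=p(a)-b; print("%.3f: %.3f %.3f"%(a,d@X/.3,d@Yv/.3), p(a).round(4))
def forces(pos,f):
    r=np.array(pos[:2])-H; th=np.arctan2(r[1],r[0]); u=r/np.hypot(*r); t=np.array([-u[1],u[0]])
    print("theta %.3f r %.4f  Frad %.2f  Ftan(on tool) %.2f  Fz %.2f"%(th,np.hypot(*r),u@f[:2],t@f[:2],f[2]))
def obs():
    from cell import robot
    s=robot.observe(); print(round(s["time"],2),s["tool_pos"].round(4) if hasattr(s["tool_pos"],'round') else s["tool_pos"],"op",s["opening"]); forces(s["tool_pos"],np.array(s["contact_force"]))
E
python3 -c "
from arc import *
rows(-1.2,np.arange(-1.1,-.35,.1)); print(); rows(-.4,np.arange(-.3,.11,.1)); obs()"
```

```text
-1.100: 0.018 0.000 [0.6337 0.0778]
-1.000: 0.037 -0.002 [0.6385 0.0805]
-0.900: 0.055 -0.005 [0.643  0.0837]
-0.800: 0.072 -0.011 [0.6471 0.0873]
-0.700: 0.089 -0.018 [0.6509 0.0914]
-0.600: 0.105 -0.026 [0.6542 0.0957]
-0.500: 0.120 -0.037 [0.6571 0.1004]
-0.400: 0.134 -0.048 [0.6595 0.1054]

-0.300: 0.013 -0.013 [0.6613 0.1105]
-0.200: 0.024 -0.027 [0.6627 0.1159]
-0.100: 0.034 -0.043 [0.6635 0.1213]
0.000: 0.043 -0.059 [0.6638 0.1268]
0.100: 0.049 -0.076 [0.6635 0.1323]
4.1 [0.6287 0.0755 0.0947] op 0.017157831705948867
theta -1.201 r 0.0550  Frad -1.46  Ftan(on tool) -0.07  Fz 0.21
```

First half of that arc, gently, then check forces.

Call:
{"api": "arm_command", "payload": {
  "motion": [
    [[0,0,0,0.018,0,0,-1],[0,0,0,0.037,-0.002,0,-1],[0,0,0,0.055,-0.005,0,-1],[0,0,0,0.072,-0.011,0,-1]]
  ],
  "grip_force": 20
}}

```text
time: 4.5
tool_pos: [0.6474, 0.0868, 0.0947]
tool_rot: [3.141, 0.001, 0.425]
contact_force: [-2.1, -3.1, 0.4]
opening: 0.0171
```

```bash
python3 -c "
from arc import *
obs(); rows(-.8,np.arange(-.7,.11,.1))"
```

```text
4.5 [0.6474 0.0868 0.0947] op 0.01712589091401469
theta -0.803 r 0.0556  Frad 0.82  Ftan(on tool) -3.66  Fz 0.38
-0.700: 0.017 -0.007 [0.6509 0.0914]
-0.600: 0.033 -0.016 [0.6542 0.0957]
-0.500: 0.048 -0.026 [0.6571 0.1004]
-0.400: 0.062 -0.038 [0.6595 0.1054]
-0.300: 0.075 -0.051 [0.6613 0.1105]
-0.200: 0.087 -0.065 [0.6627 0.1159]
-0.100: 0.097 -0.081 [0.6635 0.1213]
-0.000: 0.105 -0.097 [0.6638 0.1268]
0.100: 0.112 -0.114 [0.6635 0.1323]
```

Call:
{"api": "arm_command", "payload": {
  "motion": [
    [[0,0,0,0.017,-0.007,0,-1],[0,0,0,0.033,-0.016,0,-1],[0,0,0,0.048,-0.026,0,-1],[0,0,0,0.062,-0.038,0,-1],[0,0,0,0.075,-0.051,0,-1],[0,0,0,0.087,-0.065,0,-1],[0,0,0,0.097,-0.081,0,-1],[0,0,0,0.105,-0.097,0,-1]]
  ],
  "grip_force": 20
}}

```text
time: 5.3
tool_pos: [0.6651, 0.1272, 0.0952]
tool_rot: [3.14, -0.003, 0.425]
contact_force: [3.5, -4.0, 0.9]
opening: 0.0174
```

```bash
python3 -c "
from arc import *
obs(); rows(0,np.arange(.03,1.5,.03))"
```

```text
5.3 [0.6651 0.1272 0.0952] op 0.017406988948331682
theta 0.008 r 0.0563  Frad 3.52  Ftan(on tool) -4.07  Fz 0.95
0.030: 0.002 -0.005 [0.6638 0.1284]
0.060: 0.004 -0.010 [0.6637 0.1301]
0.090: 0.006 -0.015 [0.6636 0.1317]
0.120: 0.008 -0.021 [0.6634 0.1334]
0.150: 0.009 -0.026 [0.6632 0.135 ]
0.180: 0.011 -0.031 [0.6629 0.1366]
0.210: 0.012 -0.036 [0.6626 0.1383]
0.240: 0.013 -0.042 [0.6622 0.1399]
0.270: 0.014 -0.047 [0.6618 0.1415]
0.300: 0.015 -0.053 [0.6613 0.1431]
0.330: 0.015 -0.058 [0.6608 0.1446]
0.360: 0.016 -0.064 [0.6603 0.1462]
0.390: 0.016 -0.069 [0.6597 0.1477]
0.420: 0.016 -0.075 [0.659  0.1492]
0.450: 0.016 -0.080 [0.6583 0.1507]
0.480: 0.016 -0.086 [0.6576 0.1522]
0.510: 0.016 -0.091 [0.6568 0.1536]
0.540: 0.015 -0.097 [0.656  0.1551]
0.570: 0.014 -0.102 [0.6551 0.1565]
0.600: 0.014 -0.108 [0.6542 0.1579]
0.630: 0.012 -0.113 [0.6532 0.1592]
0.660: 0.011 -0.118 [0.6522 0.1605]
0.690: 0.010 -0.124 [0.6512 0.1618]
0.720: 0.008 -0.129 [0.6501 0.1631]
0.750: 0.007 -0.134 [0.649  0.1643]
0.780: 0.005 -0.139 [0.6479 0.1655]
0.810: 0.003 -0.144 [0.6467 0.1666]
0.840: 0.001 -0.150 [0.6455 0.1678]
0.870: -0.002 -0.155 [0.6443 0.1688]
0.900: -0.004 -0.159 [0.643  0.1699]
0.930: -0.007 -0.164 [0.6417 0.1709]
0.960: -0.009 -0.169 [0.6403 0.1719]
0.990: -0.012 -0.174 [0.639  0.1728]
1.020: -0.015 -0.178 [0.6376 0.1737]
1.050: -0.018 -0.183 [0.6362 0.1745]
1.080: -0.022 -0.187 [0.6347 0.1753]
1.110: -0.025 -0.192 [0.6333 0.1761]
1.140: -0.029 -0.196 [0.6318 0.1768]
1.170: -0.032 -0.200 [0.6303 0.1774]
1.200: -0.036 -0.204 [0.6287 0.1781]
1.230: -0.040 -0.208 [0.6272 0.1786]
1.260: -0.044 -0.211 [0.6256 0.1792]
1.290: -0.048 -0.215 [0.624  0.1796]
1.320: -0.052 -0.219 [0.6224 0.1801]
1.350: -0.057 -0.222 [0.6208 0.1805]
1.380: -0.061 -0.225 [0.6192 0.1808]
1.410: -0.066 -0.228 [0.6176 0.1811]
1.440: -0.070 -0.231 [0.616  0.1813]
1.470: -0.075 -0.234 [0.6143 0.1815]
```

```bash
sed -i 's/^H=.*/H=np.array([.6103,.1272]);R=.055;Y=.425/' arc.py; python3 -c "
from arc import *
obs(); rows(0,[.04,.08,.13],base=(.6638,.1268))"
```

```text
5.3 [0.6651 0.1272 0.0952] op 0.017406988948331682
theta 0.001 r 0.0548  Frad 3.54  Ftan(on tool) -4.05  Fz 0.95
0.040: 0.008 -0.006 [0.6653 0.1294]
0.080: 0.011 -0.013 [0.6651 0.1316]
0.130: 0.013 -0.021 [0.6648 0.1343]
```

Call:
{"api": "arm_command", "payload": {
  "motion": [
    [[0,0,0,0.008,-0.006,0,-1],[0,0,0,0.011,-0.013,0,-1],[0,0,0,0.013,-0.021,0,-1],[0,0,0,0.013,-0.021,0,-1]]
  ],
  "grip_force": 20
}}

```text
time: 5.7
tool_pos: [0.665, 0.1345, 0.0949]
tool_rot: [3.142, -0.001, 0.425]
contact_force: [3.1, -1.4, 1.5]
opening: 0.0174
```

```bash
python3 -c "
from arc import *
obs()
for a in np.arange(.13,1.5,.07): print('from',round(a,2));rows(a,[a+.025,a+.05,a+.07])"
```

```text
5.7 [0.665  0.1345 0.0949] op 0.017360622063804156
theta 0.133 r 0.0551  Frad 2.90  Ftan(on tool) -1.80  Fz 1.48
from 0.13
0.155: 0.001 -0.004 [0.6646 0.1357]
0.180: 0.002 -0.009 [0.6644 0.137 ]
0.200: 0.003 -0.012 [0.6642 0.1381]
from 0.2
0.225: 0.001 -0.004 [0.6639 0.1395]
0.250: 0.002 -0.009 [0.6636 0.1408]
0.270: 0.002 -0.013 [0.6633 0.1419]
from 0.27
0.295: 0.001 -0.005 [0.6629 0.1432]
0.320: 0.001 -0.009 [0.6625 0.1445]
0.340: 0.002 -0.013 [0.6622 0.1455]
from 0.34
0.365: 0.000 -0.005 [0.6617 0.1468]
0.390: 0.001 -0.009 [0.6612 0.1481]
0.410: 0.001 -0.013 [0.6607 0.1491]
from 0.41
0.435: 0.000 -0.005 [0.6602 0.1504]
0.460: -0.000 -0.009 [0.6596 0.1516]
0.480: -0.000 -0.013 [0.6591 0.1526]
from 0.48
0.505: -0.000 -0.005 [0.6584 0.1538]
0.530: -0.001 -0.009 [0.6578 0.155 ]
0.550: -0.001 -0.013 [0.6572 0.1559]
from 0.55
0.575: -0.001 -0.005 [0.6565 0.1571]
0.600: -0.001 -0.009 [0.6557 0.1583]
0.620: -0.002 -0.013 [0.6551 0.1592]
from 0.62
0.645: -0.001 -0.004 [0.6543 0.1603]
0.670: -0.002 -0.009 [0.6534 0.1614]
0.690: -0.003 -0.012 [0.6527 0.1622]
from 0.69
0.715: -0.001 -0.004 [0
[... 715 characters left out ...]
 -0.004 [0.6335 0.1771]
1.160: -0.006 -0.007 [0.6323 0.1776]
1.180: -0.008 -0.010 [0.6313 0.1781]
from 1.18
1.205: -0.003 -0.003 [0.63   0.1786]
1.230: -0.006 -0.007 [0.6287 0.179 ]
1.250: -0.009 -0.009 [0.6276 0.1794]
from 1.25
1.275: -0.003 -0.003 [0.6263 0.1798]
1.300: -0.007 -0.006 [0.625  0.1802]
1.320: -0.010 -0.008 [0.6239 0.1805]
from 1.32
1.345: -0.004 -0.003 [0.6226 0.1808]
1.370: -0.007 -0.006 [0.6213 0.1811]
1.390: -0.010 -0.008 [0.6202 0.1813]
from 1.39
1.415: -0.004 -0.003 [0.6188 0.1815]
1.440: -0.008 -0.005 [0.6175 0.1817]
1.460: -0.011 -0.007 [0.6164 0.1819]
from 1.46
1.485: -0.004 -0.002 [0.615 0.182]
1.510: -0.008 -0.004 [0.6136 0.1821]
1.530: -0.011 -0.006 [0.6125 0.1822]
```

Call:
{"api": "arm_command", "payload": {
  "motion": [
    [[0,0,0,0.001,-0.004,0,-1],[0,0,0,0.002,-0.009,0,-1],[0,0,0,0.003,-0.012,0,-1]]
  ]
}}

```text
time: 6.0
tool_pos: [0.6644, 0.1378, 0.095]
tool_rot: [3.141, -0.001, 0.425]
contact_force: [3.3, -1.8, 1.7]
opening: 0.0176
```

```bash
python3 -c "
from arc import *
obs()"
```

```text
6.0 [0.6644 0.1378 0.095 ] op 0.017588552874496257
theta 0.193 r 0.0551  Frad 2.87  Ftan(on tool) -2.38  Fz 1.68
```

Call:
{"api": "arm_command", "payload": {
  "motion": [
    [[0,0,0,0.001,-0.004,0,-1],[0,0,0,0.002,-0.009,0,-1],[0,0,0,0.003,-0.013,0,-1]]
  ]
}}

```text
time: 6.3
tool_pos: [0.6635, 0.1418, 0.0949]
tool_rot: [3.141, -0.001, 0.425]
contact_force: [4.2, -1.8, 2.5]
opening: 0.0175
```

Call:
{"api": "arm_command", "payload": {
  "motion": [
    [[0,0,0,0.001,-0.005,0,-1],[0,0,0,0.002,-0.009,0,-1],[0,0,0,0.002,-0.013,0,-1]]
  ]
}}

```text
time: 6.6
tool_pos: [0.6624, 0.1457, 0.0949]
tool_rot: [3.141, -0.001, 0.425]
contact_force: [5.4, -1.8, 2.5]
opening: 0.0174
```

Call:
{"api": "arm_command", "payload": {
  "motion": [
    [[0,0,0,0.003,-0.005,0,-1],[0,0,0,0.004,-0.009,0,-1],[0,0,0,0.005,-0.013,0,-1]]
  ]
}}

```text
time: 6.9
tool_pos: [0.6614, 0.1496, 0.0944]
tool_rot: [-3.141, 0.001, 0.425]
contact_force: [0.5, -2.6, 1.9]
opening: 0.0173
```

```bash
python3 -c "
from arc import *
obs()"
```

```text
6.9 [0.6614 0.1496 0.0944] op 0.017305216958702775
theta 0.413 r 0.0558  Frad -0.58  Ftan(on tool) -2.55  Fz 1.90
```

Call:
{"api": "arm_command", "payload": {
  "motion": [
    [[0,0,0,0.0,-0.005,0,-1],[0,0,0,0.0,-0.009,0,-1],[0,0,0,0.0,-0.013,0,-1]]
  ]
}}

```text
time: 7.2
tool_pos: [0.6599, 0.1531, 0.0944]
tool_rot: [-3.141, 0.001, 0.425]
contact_force: [1.4, -3.0, 1.9]
opening: 0.0177
```

Call:
{"api": "arm_command", "payload": {
  "motion": [
    [[0,0,0,0.0,-0.005,0,-1],[0,0,0,-0.001,-0.009,0,-1],[0,0,0,-0.001,-0.013,0,-1]]
  ]
}}

```text
time: 7.5
tool_pos: [0.6581, 0.1565, 0.0944]
tool_rot: [-3.142, 0.001, 0.425]
contact_force: [-1.3, -3.1, 2.4]
opening: 0.0173
```

Call:
{"api": "arm_command", "payload": {
  "motion": [
    [[0,0,0,-0.001,-0.005,0,-1],[0,0,0,-0.002,-0.009,0,-1],[0,0,0,-0.003,-0.013,0,-1]]
  ]
}}

```text
time: 7.8
tool_pos: [0.6559, 0.1598, 0.0945]
tool_rot: [3.142, 0.001, 0.425]
contact_force: [-0.1, -2.7, 0.6]
opening: 0.0172
```

Call:
{"api": "arm_command", "payload": {
  "motion": [
    [[0,0,0,-0.001,-0.004,0,-1],[0,0,0,-0.002,-0.009,0,-1],[0,0,0,-0.003,-0.012,0,-1]]
  ]
}}

```text
time: 8.1
tool_pos: [0.6536, 0.1627, 0.0945]
tool_rot: [3.142, 0.0, 0.425]
contact_force: [-0.7, -4.0, 0.5]
opening: 0.0173
```

```bash
python3 -c "
from arc import *
obs()"
```

```text
8.1 [0.6536 0.1627 0.0945] op 0.017331694075814374
theta 0.687 r 0.0560  Frad -3.08  Ftan(on tool) -2.63  Fz 0.48
```

Call:
{"api": "arm_command", "payload": {
  "motion": [
    [[0,0,0,-0.002,-0.004,0,-1],[0,0,0,-0.004,-0.009,0,-1],[0,0,0,-0.006,-0.012,0,-1]]
  ]
}}

```text
time: 8.4
tool_pos: [0.6508, 0.1655, 0.0948]
tool_rot: [3.142, -0.001, 0.425]
contact_force: [1.3, -2.8, 1.2]
opening: 0.0174
```

```bash
python3 -c "
from arc import *
obs()"
```

```text
8.4 [0.6508 0.1655 0.0948] op 0.017369665494398986
theta 0.757 r 0.0557  Frad -1.02  Ftan(on tool) -2.91  Fz 1.15
```

Call:
{"api": "arm_command", "payload": {
  "motion": [
    [[0,0,0,-0.002,-0.004,0,-1],[0,0,0,-0.003,-0.009,0,-1],[0,0,0,-0.005,-0.012,0,-1]]
  ]
}}

```text
time: 8.7
tool_pos: [0.648, 0.1682, 0.0949]
tool_rot: [3.141, -0.001, 0.425]
contact_force: [2.0, -2.8, 0.8]
opening: 0.0175
```

```bash
python3 -c "
from arc import *
obs()"
```

```text
8.7 [0.648  0.1682 0.0949] op 0.017522870558514324
theta 0.827 r 0.0557  Frad -0.71  Ftan(on tool) -3.36  Fz 0.79
```

Call:
{"api": "arm_command", "payload": {
  "motion": [
    [[0,0,0,-0.002,-0.004,0,-1],[0,0,0,-0.004,-0.008,0,-1],[0,0,0,-0.005,-0.012,0,-1]]
  ]
}}

```text
time: 9.0
tool_pos: [0.645, 0.1707, 0.0948]
tool_rot: [3.141, -0.0, 0.425]
contact_force: [2.0, -2.3, 0.4]
opening: 0.0171
```

```bash
python3 -c "
from arc import *
obs()"
```

```text
9.0 [0.645  0.1707 0.0948] op 0.017071372997025065
theta 0.897 r 0.0557  Frad -0.55  Ftan(on tool) -2.93  Fz 0.37
```

Call:
{"api": "arm_command", "payload": {
  "motion": [
    [[0,0,0,-0.002,-0.004,0,-1],[0,0,0,-0.004,-0.008,0,-1],[0,0,0,-0.006,-0.011,0,-1]]
  ]
}}

```text
time: 9.3
tool_pos: [0.642, 0.173, 0.0948]
tool_rot: [3.142, -0.0, 0.425]
contact_force: [2.1, -1.6, 1.3]
opening: 0.0179
```

```bash
python3 -c "
from arc import *
obs()"
```

```text
9.3 [0.642  0.173  0.0948] op 0.017936967371367425
theta 0.965 r 0.0557  Frad -0.12  Ftan(on tool) -2.65  Fz 1.34
```

Call:
{"api": "arm_command", "payload": {
  "motion": [
    [[0,0,0,-0.002,-0.004,0,-1],[0,0,0,-0.005,-0.008,0,-1],[0,0,0,-0.007,-0.011,0,-1]]
  ]
}}

```text
time: 9.6
tool_pos: [0.6387, 0.1751, 0.0948]
tool_rot: [3.142, -0.0, 0.425]
contact_force: [2.4, -1.3, 0.8]
opening: 0.0174
```

```bash
python3 -c "
from arc import *
obs()"
```

```text
9.6 [0.6387 0.1751 0.0948] op 0.017357694349113068
theta 1.036 r 0.0557  Frad 0.07  Ftan(on tool) -2.75  Fz 0.83
```

Call:
{"api": "arm_command", "payload": {
  "motion": [
    [[0,0,0,-0.003,-0.004,0,-1],[0,0,0,-0.005,-0.007,0,-1],[0,0,0,-0.008,-0.01,0,-1]]
  ]
}}

```text
time: 9.9
tool_pos: [0.6353, 0.1769, 0.0948]
tool_rot: [3.142, -0.001, 0.425]
contact_force: [2.8, -1.1, 2.7]
opening: 0.0175
```

```bash
python3 -c "
from arc import *
obs()"
```

```text
9.9 [0.6353 0.1769 0.0948] op 0.01750827693504792
theta 1.104 r 0.0556  Frad 0.30  Ftan(on tool) -2.99  Fz 2.69
```

Call:
{"api": "arm_command", "payload": {
  "motion": [
    [[0,0,0,-0.003,-0.004,0,-1],[0,0,0,-0.006,-0.007,0,-1],[0,0,0,-0.008,-0.01,0,-1]]
  ]
}}

```text
time: 10.2
tool_pos: [0.6327, 0.1781, 0.095]
tool_rot: [3.14, -0.002, 0.425]
contact_force: [6.4, -2.7, 1.1]
opening: 0.0177
```

```bash
python3 -c "
from arc import *
obs()"
```

```text
10.2 [0.6327 0.1781 0.095 ] op 0.01769686521499412
theta 1.157 r 0.0556  Frad 0.09  Ftan(on tool) -6.97  Fz 1.09
```

Call:
{"api": "arm_command", "payload": {
  "motion": [
    [[0,0,0,-0.002,-0.002,0,-1],[0,0,0,-0.004,-0.004,0,-1],[0,0,0,-0.004,-0.004,0,-1]]
  ],
  "grip_force": 30
}}

```text
time: 10.5
tool_pos: [0.6318, 0.1783, 0.0951]
tool_rot: [3.139, -0.003, 0.425]
contact_force: [7.9, -3.5, 0.1]
opening: 0.0171
```

```bash
python3 -c "
from arc import *
obs()"
```

```text
10.5 [0.6318 0.1783 0.0951] op 0.017074677238502138
theta 1.173 r 0.0554  Frad -0.13  Ftan(on tool) -8.66  Fz 0.11
```

Call:
{"api": "arm_command", "payload": {
  "motion": [
    [[0,0,0,-0.003,-0.003,0,-1],[0,0,0,-0.006,-0.005,0,-1],[0,0,0,-0.006,-0.005,0,-1]]
  ]
}}

```text
time: 10.8
tool_pos: [0.6304, 0.1787, 0.0953]
tool_rot: [3.138, -0.005, 0.424]
contact_force: [10.1, -4.2, -0.4]
opening: 0.0169
```

```bash
python3 -c "
from arc import *
obs()"
```

```text
10.8 [0.6304 0.1787 0.0953] op 0.016923050714119293
theta 1.199 r 0.0553  Frad -0.26  Ftan(on tool) -10.98  Fz -0.39
```

Call:
{"api": "arm_command", "payload": {
  "motion": [
    [[0,0,0,-0.003,-0.002,0,-1],[0,0,0,-0.006,-0.005,0,-1],[0,0,0,-0.006,-0.005,0,-1],[0,0,0,-0.006,-0.005,0,-1],[0,0,0,-0.006,-0.005,0,-1],[0,0,0,-0.006,-0.005,0,-1]]
  ]
}}

```text
time: 11.4
tool_pos: [0.6289, 0.1791, 0.0955]
tool_rot: [3.138, -0.006, 0.424]
contact_force: [12.3, -4.7, -0.8]
opening: 0.0173
```

```bash
python3 -c "
from arc import *
obs();obs()
from cell import robot
from h import *
for n in('wrist','top','side'):
    c=robot.read_camera(n);cv2.imwrite(f'pics/{n}5.png',c['image'][:,:,::-1]);np.savez(f'pics/{n}5.npz',**c)
obs()
"
```

```text
11.4 [0.6289 0.1791 0.0955] op 0.01733657101077216
theta 1.226 r 0.0551  Frad -0.23  Ftan(on tool) -13.12  Fz -0.79
11.4 [0.6289 0.1791 0.0955] op 0.01733657101077216
theta 1.226 r 0.0551  Frad -0.23  Ftan(on tool) -13.12  Fz -0.79
11.55 [0.629  0.1791 0.0955] op 0.01721260556610895
theta 1.225 r 0.0551  Frad -0.60  Ftan(on tool) -13.00  Fz -1.59
```

View pics/wrist5.png

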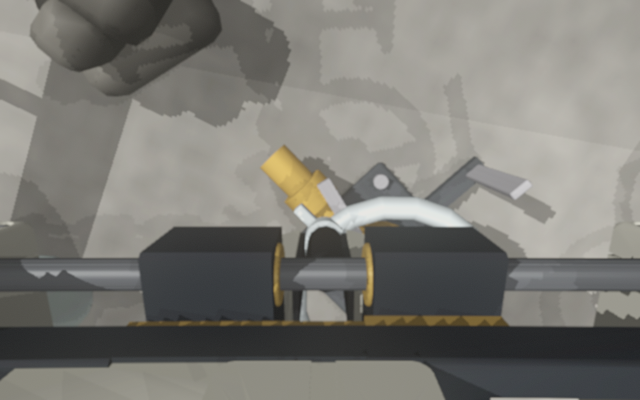

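```bash
sed -i 's/^H=.*/H=np.array([.6110,.1270]);R=.055;Y=.425/' arc.py; python3 -c "
from arc import *
rows(0,np.arange(1.2,.45,-.1),base=(.6257,.1804));print(); rows(.5,np.arange(.4,-.35,-.1))"
```

```text
1.200: 0.013 0.014 [0.6309 0.1783]
1.100: 0.025 0.027 [0.6359 0.176 ]
1.000: 0.036 0.042 [0.6407 0.1733]
0.900: 0.045 0.058 [0.6452 0.1701]
0.800: 0.053 0.075 [0.6493 0.1665]
0.700: 0.058 0.092 [0.6531 0.1624]
0.600: 0.062 0.110 [0.6564 0.1581]
0.500: 0.065 0.128 [0.6593 0.1534]

0.400: 0.000 0.018 [0.6617 0.1484]
0.300: -0.001 0.037 [0.6635 0.1433]
0.200: -0.004 0.055 [0.6649 0.1379]
0.100: -0.009 0.072 [0.6657 0.1325]
0.000: -0.016 0.089 [0.666 0.127]
-0.100: -0.024 0.106 [0.6657 0.1215]
-0.200: -0.034 0.121 [0.6649 0.1161]
-0.300: -0.046 0.135 [0.6635 0.1107]
```

View pics/top5.png

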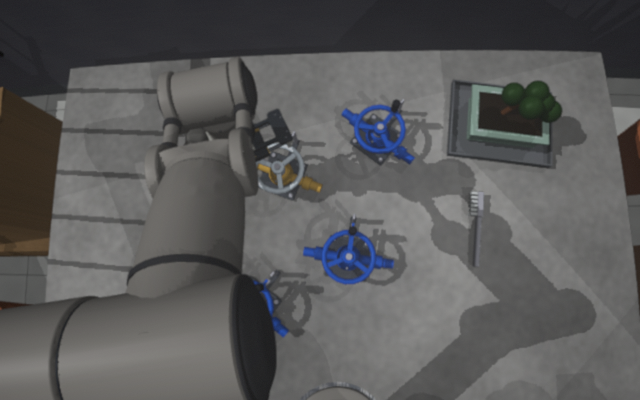

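The top view shows the wheel rotated open with the gripper at its upper-left side; everything else is undisturbed. Winding back.

Call:
{"api": "arm_command", "payload": {
  "motion": [
    [[0,0,0,0.013,0.014,0,-1],[0,0,0,0.025,0.027,0,-1],[0,0,0,0.036,0.042,0,-1],[0,0,0,0.045,0.058,0,-1],[0,0,0,0.053,0.075,0,-1],[0,0,0,0.058,0.092,0,-1],[0,0,0,0.062,0.11,0,-1],[0,0,0,0.065,0.128,0,-1]]
  ],
  "grip_force": 20
}}

```text
time: 12.35
tool_pos: [0.6592, 0.1534, 0.0946]
tool_rot: [-3.141, 0.0, 0.425]
contact_force: [0.1, 3.7, 3.6]
opening: 0.0174
```

```bash
python3 -c "
from arc import *
obs()
"
```

```text
12.35 [0.6592 0.1534 0.0946] op 0.01737274327627751
theta 0.501 r 0.0550  Frad 1.83  Ftan(on tool) 3.20  Fz 3.63
```

Dragging the stem clockwise now (3.2 N). Continue to just short of the mark.

Call:
{"api": "arm_command", "payload": {
  "motion": [
    [[0,0,0,0.0,0.018,0,-1],[0,0,0,-0.001,0.037,0,-1],[0,0,0,-0.004,0.055,0,-1],[0,0,0,-0.009,0.072,0,-1],[0,0,0,-0.016,0.089,0,-1],[0,0,0,-0.024,0.106,0,-1],[0,0,0,-0.032,0.118,0,-1],[0,0,0,-0.032,0.118,0,-1]]
  ],
  "grip_force": 20
}}

```text
time: 13.15
tool_pos: [0.6647, 0.1163, 0.0945]
tool_rot: [-3.141, 0.001, 0.424]
contact_force: [-1.7, 1.6, 3.2]
opening: 0.0173
```

```bash
python3 -c "
from arc import *
obs()
from cell import robot
from h import *
for n in('wrist','side','top'):
    c=robot.read_camera(n);cv2.imwrite(f'pics/{n}6.png',c['image'][:,:,::-1]);np.savez(f'pics/{n}6.npz',**c)
"
```

```text
13.15 [0.6647 0.1163 0.0945] op 0.017320302711219697
theta -0.196 r 0.0547  Frad -1.96  Ftan(on tool) 1.27  Fz 3.17
```

View pics/wrist6.png

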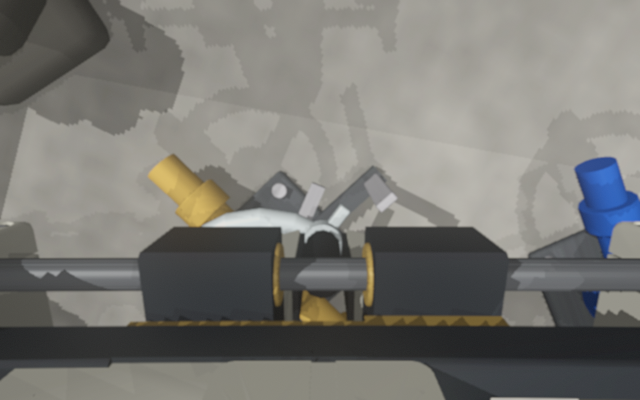

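View pics/side6.png

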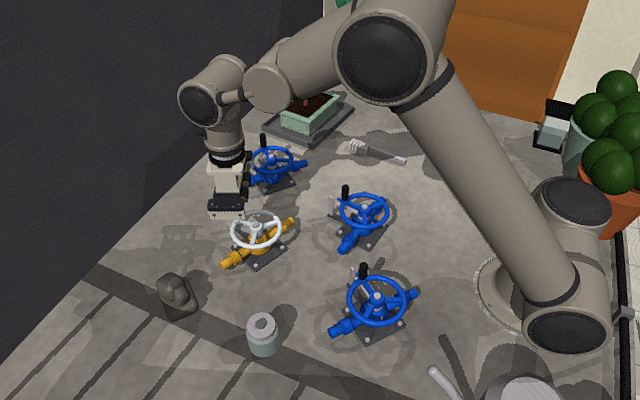

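The wrist view shows the stem pointer at (314,197), the nose at (341,213) and the post tip at (381,192). The pointer is already CCW of the nose, so the slack is taken up.

```bash
python3 -c "
from h import *
c=load('wrist6'); crop(c,'pics/w6c.png',240,430,150,260,4)
"
```

```text
(no output)
```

View pics/w6c.png

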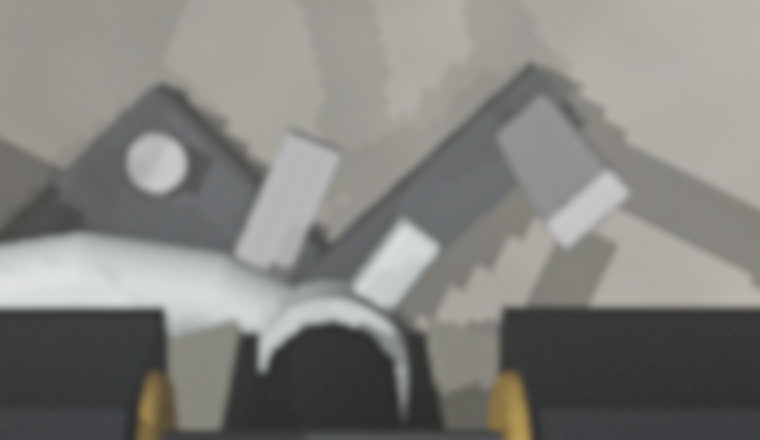

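```bash
cat > q.py <<'E'
from h import *
def rep(c,post,nose,stem,hub=(.611,.127)):
    h=np.array(hub); o={}
    for n,uv,z in(("post",post,.07),("nose",nose,.074),("stem",stem,.061)):
        if uv is None: continue
        P=plane(c,[uv],z)[0]; d=P[:2]-h; o[n]=np.arctan2(d[1],d[0]); print(n,P.round(4),"r %.4f ang %.3f"%(np.hypot(*d),o[n]))
    print("nose-post rad",o["nose"]-o["post"],"mm@76",76*(o["nose"]-o["post"]))
E
python3 -c "
from q import *
c=load('wrist6'); o=np.array([240,150])
for hub in((.611,.127),(.609,.127),(.611,.129),(.611,.125)): rep(c,o+np.array([590,209])/4,o+np.array([422,232])/4,o+np.array([316,143])/4,hub)
"
```

```text
post [0.6969 0.0932 0.07  ] r 0.0923 ang -0.375
nose [0.6856 0.1131 0.074 ] r 0.0759 ang -0.185
stem [0.6883 0.1297 0.061 ] r 0.0773 ang 0.034
nose-post rad 0.19019656506528623 mm@76 14.454938944961754
post [0.6969 0.0932 0.07  ] r 0.0941 ang -0.367
nose [0.6856 0.1131 0.074 ] r 0.0779 ang -0.180
stem [0.6883 0.1297 0.061 ] r 0.0793 ang 0.033
nose-post rad 0.18713231547724335 mm@76 14.222055976270495
post [0.6969 0.0932 0.07  ] r 0.0930 ang -0.395
nose [0.6856 0.1131 0.074 ] r 0.0763 ang -0.211
stem [0.6883 0.1297 0.061 ] r 0.0773 ang 0.008
nose-post rad 0.18443962636311123 mm@76 14.017411603596454
post [0.6969 0.0932 0.07  ] r 0.0915 ang -0.355
nose [0.6856 0.1131 0.074 ] r 0.0756 ang -0.159
stem [0.6883 0.1297 0.061 ] r 0.0774 ang 0.060
nose-post rad 0.1958838389381685 mm@76 14.887171759300806
```

```bash
python3 -c "
from arc import *
rows(0,[-.24,-.3,-.36,-.37,-.38],base=(.6651,.1172))"
```

```text
-0.240: -0.007 0.009 [0.6644 0.1139]
-0.300: -0.014 0.017 [0.6635 0.1107]
-0.360: -0.021 0.025 [0.6625 0.1076]
-0.370: -0.022 0.027 [0.6623 0.1071]
-0.380: -0.024 0.028 [0.6621 0.1066]
```

Call:
{"api": "arm_command", "payload": {
  "motion": [
    [[0,0,0,-0.007,0.009,0,-1],[0,0,0,-0.014,0.017,0,-1],[0,0,0,-0.021,0.025,0,-1],[0,0,0,-0.021,0.025,0,-1],[0,0,0,-0.021,0.025,0,-1]]
  ]
}}

```text
time: 13.8
tool_pos: [0.6622, 0.1076, 0.0945]
tool_rot: [-3.141, 0.001, 0.425]
contact_force: [-3.3, 3.4, 2.1]
opening: 0.0173
```

```bash
python3 -c "
from arc import *
obs()
from cell import robot
from h import *
c=robot.read_camera('wrist');np.savez('pics/wrist7.npz',**c)
crop(c,'pics/w7c.png',240,430,150,260,4)
"
```

```text
13.8 [0.6622 0.1076 0.0945] op 0.017266280963340645
theta -0.362 r 0.0547  Frad -4.34  Ftan(on tool) 2.04  Fz 2.08
```

View pics/w7c.png

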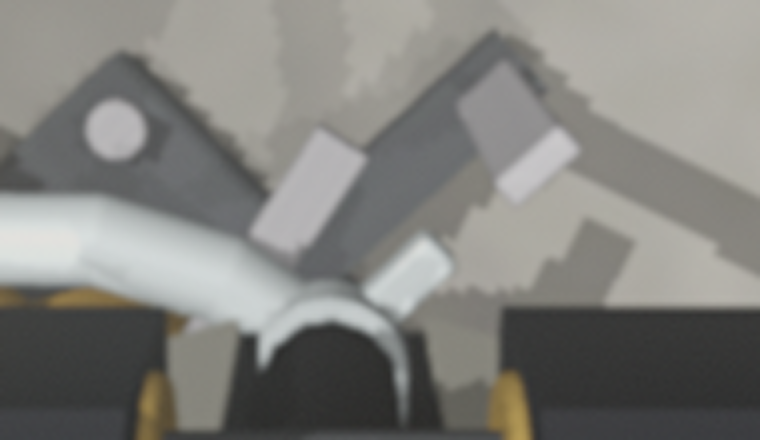

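```bash
python3 -c "
from q import *
c=load('wrist7'); o=np.array([240,150])
for hub in((.611,.127),(.611,.129)): rep(c,o+np.array([539,166])/4,o+np.array([443,251])/4,o+np.array([344,141])/4,hub)
"
```

```text
post [0.6968 0.0933 0.07  ] r 0.0922 ang -0.374
nose [0.6819 0.1007 0.074 ] r 0.0756 ang -0.355
stem [0.6876 0.1175 0.061 ] r 0.0772 ang -0.123
nose-post rad 0.01845064250911993 mm@76 1.4022488306931147
post [0.6968 0.0933 0.07  ] r 0.0929 ang -0.394
nose [0.6819 0.1007 0.074 ] r 0.0763 ang -0.380
stem [0.6876 0.1175 0.061 ] r 0.0774 ang -0.149
nose-post rad 0.01391593856503448 mm@76 1.0576113309426205
```

Nose is 1.4 mm short of the post. I'll make one small final nudge (relieving the radial preload too), then release.

Call:
{"api": "arm_command", "payload": {
  "motion": [
    [[0,0,0,-0.004,0.001,0,-1],[0,0,0,-0.004,0.001,0,-1],[0,0,0,-0.004,0.001,0,-1]]
  ]
}}

```text
time: 14.15
tool_pos: [0.6616, 0.107, 0.0947]
tool_rot: [3.141, -0.0, 0.425]
contact_force: [-1.3, 4.1, 2.0]
opening: 0.0173
```

```bash
python3 -c "
from arc import *
obs()
"
```

```text
14.15 [0.6616 0.107  0.0947] op 0.017319958510949245
theta -0.377 r 0.0545  Frad -2.73  Ftan(on tool) 3.31  Fz 2.02
```

Call:
{"api": "arm_command", "payload": {
  "motion": [
    [[0,0,0,0,0,0,0],[0,0,0,0,0,0,0],[0,0,0,0,0,0,0],[0,0,0,0,0,0,0],[0,0,0,0,0,0,0],[0,0,0,0,0,0,0]]
  ]
}}

```text
time: 14.75
tool_pos: [0.6616, 0.1068, 0.0947]
tool_rot: [3.141, 0.0, 0.425]
contact_force: [-0.3, -0.3, -0.6]
opening: 0.046
```

```bash
python3 -c "
from arc import *
obs()
from cell import robot
from h import *
c=robot.read_camera('wrist');np.savez('pics/wrist8.npz',**c)
crop(c,'pics/w8c.png',240,430,150,300,4)
"
```

```text
14.75 [0.6616 0.1068 0.0947] op 0.04600103989484206
theta -0.380 r 0.0545  Frad -0.21  Ftan(on tool) -0.41  Fz -0.61
```

View pics/w8c.png

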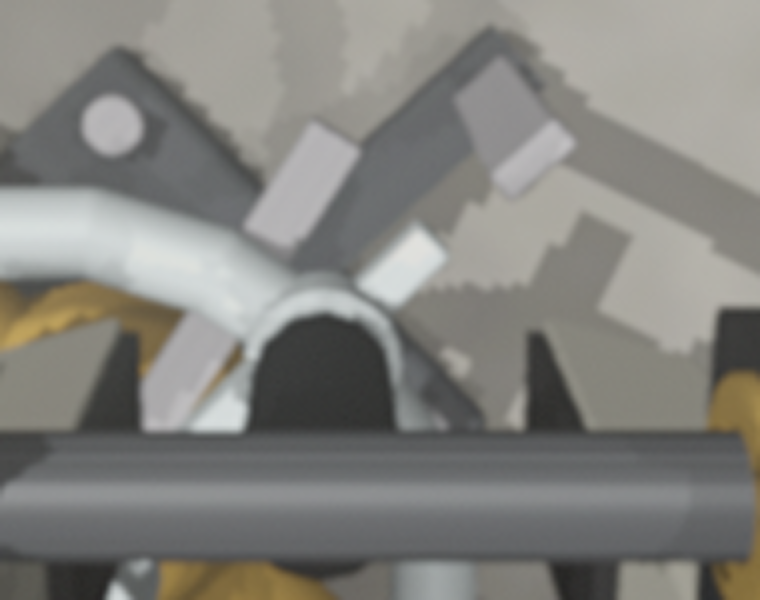

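```bash
python3 -c "
from q import *
c=load('wrist8'); o=np.array([240,150])
for hub in((.611,.127),(.611,.129)): rep(c,o+np.array([534,161])/4,o+np.array([432,239])/4,o+np.array([338,136])/4,hub)
"
```

```text
post [0.6966 0.0934 0.07  ] r 0.0920 ang -0.374
nose [0.6822 0.1018 0.074 ] r 0.0755 ang -0.340
stem [0.6873 0.1177 0.061 ] r 0.0769 ang -0.121
nose-post rad 0.03487179758642589 mm@76 2.6502566165683676
post [0.6966 0.0934 0.07  ] r 0.0927 ang -0.395
nose [0.6822 0.1018 0.074 ] r 0.0762 ang -0.364
stem [0.6873 0.1177 0.061 ] r 0.0772 ang -0.147
nose-post rad 0.030195718193039067 mm@76 2.2948745826709693
```

Call:
{"api": "arm_command", "payload": {
  "motion": [
    [[0,0,0,0,0,0,0.3],[0,0,0,0,0,-0.1,0.3],[0,0,0,0,0,-0.2,0.3],[0,0,0,0,0,-0.3,0.3],[0,0,0,0,0,-0.4,0.3],[0,0,0,0,0,-0.5,0.3],[0,0,0,0,0,-0.5,0.3]]
  ]
}}

```text
time: 15.5
tool_pos: [0.6634, 0.1071, 0.2502]
tool_rot: [3.138, -0.009, 0.425]
contact_force: [0.0, -0.4, -0.2]
opening: 0.0601
```

Call:
{"api": "arm_command", "payload": {
  "motion": [
    [[0,0,0,-0.1,0,0,0.3],[0,0,0,-0.2,0,0,0.3],[0,0,0,-0.3,0,0,0.3],[0,0,0,-0.3,0,0,0.3],[0,0,0,-0.3,0,0,0.3],[0,0,0,-0.3,0,0,0.3]]
  ]
}}

```text
time: 16.1
tool_pos: [0.5803, 0.0701, 0.2445]
tool_rot: [3.141, -0.001, 0.425]
contact_force: [0.8, -0.1, 0.1]
opening: 0.0597
```

```bash
python3 -c "
from arc import *
obs()
from cell import robot
from h import *
c=robot.read_camera('wrist');np.savez('pics/wrist9.npz',**c); cv2.imwrite('pics/w9.png',c['image'][:,:,::-1])
c=robot.read_camera('side'); cv2.imwrite('pics/s9.png',c['image'][:,:,::-1])
"
```

```text
16.1 [0.5803 0.0701 0.2445] op 0.059682026239242764
theta -2.065 r 0.0647  Frad -0.28  Ftan(on tool) 0.80  Fz 0.09
```

View pics/w9.png

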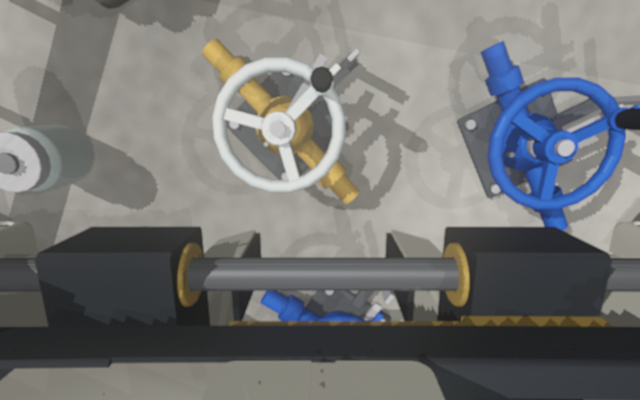

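View pics/s9.png

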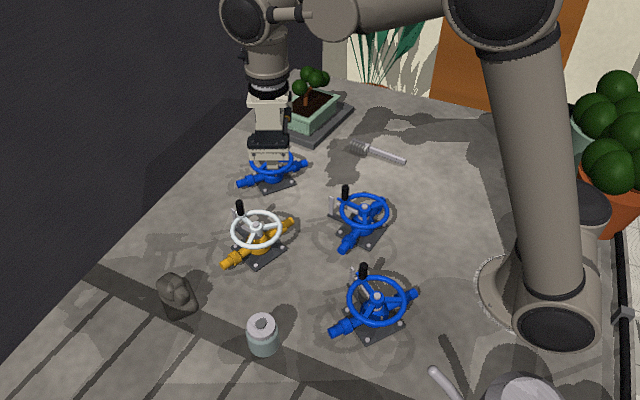

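Jar, rock and brush appear where they were. One more check of nose against post in this wider view and the top camera.

```bash
python3 -c "
from h import *
from cell import robot
c=load('wrist9'); crop(c,'pics/w9c.png',265,375,30,140,5)
c=robot.read_camera('top');np.savez('pics/top9.npz',**c); crop(c,'pics/t9c.png',230,330,110,205,6)
t=load('top0');d=cv2.absdiff(t['image'],c['image']).max(2)
for n,(u,v) in dict(jar=(188,227),rock=(200,140),brush=(477,230)).items(): print(n,d[v-15:v+15,u-15:u+15].mean())
"
```

```text
jar 33.59444444444444
rock 19.453333333333333
brush 13.633333333333333
```

View pics/w9c.png

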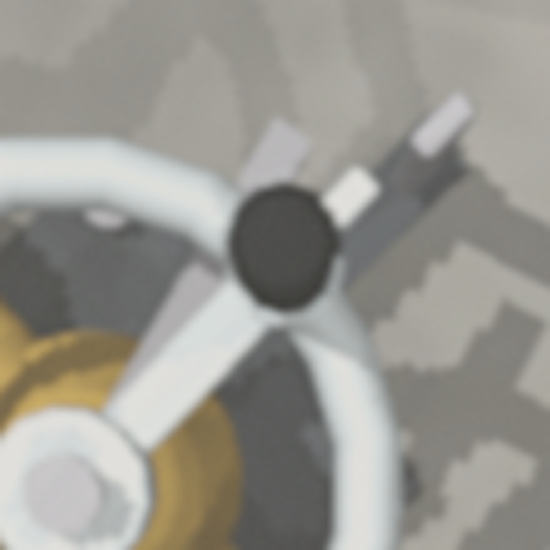

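View pics/t9c.png

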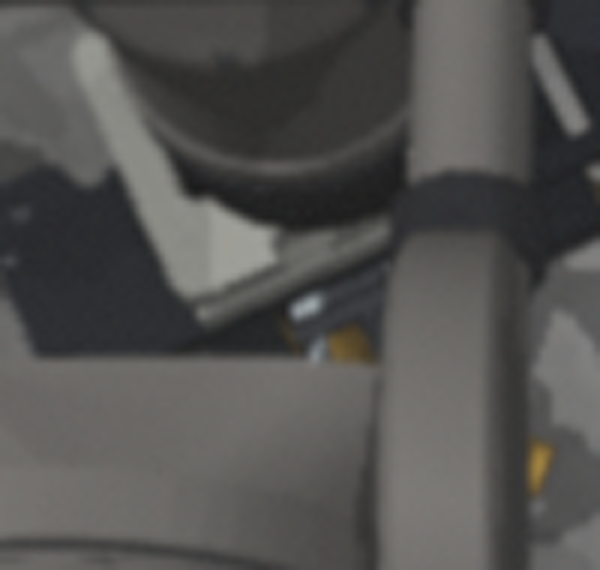

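```bash
python3 -c "
from q import *
c=load('wrist9'); o=np.array([265,30])
for hub in((.611,.127),(.611,.129)): rep(c,o+np.array([443,126])/5,o+np.array([371,176])/5,o+np.array([292,130])/5,hub)
c0=load('side0')['image'];c1=cv2.imread('pics/s9.png')[:,:,::-1]
for n,(u0,u1,v0,v1) in dict(jar=(240,285,308,360),rock=(150,205,268,325)).items():
    a=cv2.cvtColor(c0[v0:v1,u0:u1],cv2.COLOR_RGB2GRAY).astype(np.float32);b=cv2.cvtColor(np.ascontiguousarray(c1[v0:v1,u0:u1]),cv2.COLOR_RGB2GRAY).astype(np.float32); print(n,cv2.phaseCorrelate(a,b))
"
```

```text
post [0.6963 0.0929 0.07  ] r 0.0918 ang -0.380
nose [0.683 0.101 0.074] r 0.0766 ang -0.347
stem [0.6859 0.1174 0.061 ] r 0.0755 ang -0.127
nose-post rad 0.03355809411780447 mm@76 2.55041515295314
post [0.6963 0.0929 0.07  ] r 0.0926 ang -0.400
nose [0.683 0.101 0.074] r 0.0773 ang -0.371
stem [0.6859 0.1174 0.061 ] r 0.0758 ang -0.153
nose-post rad 0.029285364117506263 mm@76 2.225687672930476
jar ((0.46985199169463243, -0.024169853978722955), 0.9827320760169638)
rock ((-0.024804223541970316, 0.07455018533542201), 0.9407770983378092)
```

```bash
python3 -c "
from cell import robot
s=robot.observe();print(s['time'],s['contact_force'],s['qvel'])
print(robot.hand_in())"
```

```text
16.25 [ 0.71103078 -0.58697344  0.09119736] [-0.00011374 -0.00249281  0.00557788  0.00098285  0.00118989 -0.00107494]
the job is handed in; nothing more can be done
None
```

I wound the wheel open past the index post until it came up against the open stop. I held it there at about 13 N felt at the handle for over 0.5 s; about 3 N of that is stem drag. I then wound it back clockwise to the mark, let go, and drew the arm clear. The job was handed in at 16.25 s of the 64 s allowed; no verdict was reported.

**Last checks, after letting go:**
- **Nose:** two wrist views put it about 2.2–2.7 mm counter-clockwise of the post, against a limit of 6 mm. It read 1.4 mm before the last nudge and release. I left it there, as a second grip risked more than it would gain.
- **Slack:** the stem pointer lies about 0.22 rad counter-clockwise of the nose, about 16.5 mm against the 12 mm needed.
- **Force on the tool:** about zero.
- **Jar and rock:** each shifted less than half a pixel between the side-camera pictures.
- **Brush:** it looks unmoved in the side view, but I did not measure it.

**Checks that failed or disagreed:**
- **Final top view:** the arm blocked the valve, so that check failed. The before/after top-image differences for the jar, rock and brush were also no use there.
- **Stop force:** I judged it by feel only. The tool moved about 6 mm against the stop, which at 3 N per mm would be more than the force felt. I put the difference down to give in the grip and did not push further.
- **Automatic ring fits:** the circle fits from the colour mask were poor. I found the wheel axis from hand-picked rim points, then refined it by the forces felt along the arc.

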